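Give a piston a squirt of cleaner at the spray station

ROBOT

A 6-joint arm with a two-finger parallel gripper is mounted at the origin on the work surface. World frame = base frame: x ahead of the robot, y to its left, z up, the work surface at z = 0. Lengths are in m, angles in degrees, forces in N, time in s.
With the tool pointing down it reaches from about 0.25 to 0.775 m from the base axis. Payload 8.9 kg.
Tool frame: the origin (TCP) lies on the centre line of the jaws, within the pads' length; the fingertips stand env.finger_overhang ahead of it and the grasp point (between the pads) lies 11 mm behind it (env.finger_overhang is the distance from the TCP to the fingertips, in m); z points along the fingers, y is the line along which they close (so a half turn about z gives the same grasp; the last joint's range is limited). The gripper opens to 85 mm and grips with 20 to 120 N. Pads are 22 mm wide; open, the fingers measure 114 mm over their backs; the gripper's body (76 mm by 85 mm) begins 54 mm behind the grasp point. The pads swing forward as they close: fully open they stand 13 mm farther back than shut.
Start: joints at [-77.596, 16.656, -8.789, 64.555, 0, 82.019], TCP at [0.183, -0.492, 0.209] pointing down, gripper open.
Joint ranges: [-144.48, 144.48], [-52.06, 99.96], [-74.48, 78.29], [-112.23, 115.85], [-86.99, 84.42], [-180, 180]. Speed limits (degrees/s): [127.2, 127.2, 159.86, 180, 180, 180].

INTERFACE

Orientations are given as [roll, pitch, yaw] about the fixed x, y, z axes, in that order (R = Rz(yaw) Ry(pitch) Rx(roll)).
In Python, from bench import env, optics gives the robot as it stands. The module is installed in compiled form; this text tells all that it offers.
- The arm moves only by the shell command python3 -m inch 'ROWS' [FORCE]. ROWS is JSON, a list of rows, each an object of numbers: "grip": the opening, from 0 (shut) to 1 (fully open); "tx", "ty", "tz": the shift along the tool's x, y, z in units of 200 mm (1.0 is 200 mm); "spin": the turn about the tool's z in units of 0.5 rad (1.0 is 0.5 rad). A call has exactly 10 rows; each row is the pose to reach, as a shift and turn from the pose commanded when the call began, along the tool's axes at that moment; what a row does not reach only later rows make up. A row lasts 1/10 s, in which the tool goes at most 50 mm and 8.59 degrees, less where a joint would pass 70% of its speed; a pose out of reach is approached as far as the arm can. A call with a number of a shift or a turn outside -1 to 1 is refused whole. A call with a gripper value outside its range is refused whole. The fingers move at their own pace and stop on an object; FORCE is the grip in N (left out, the last holds). Time passes only in rows, so rows that repeat a pose let the fingers close, or fill a call up. It gives the time, the measured TCP pose, the force, the opening and the grip force at its end, in the units of the state.
- env.get_obs(): the state, without advancing time (a new reading comes with each control period).
- optics.grab_frame(name): name is "side" or "top"; returns the picture (400x640x3 uint8, red, green, blue); there is no depth.
- optics.get_calibration(name): a dict with "fovy" (degrees; the focal length in pixels is half the picture's height over the tangent of half this angle, whatever the lens; pixels are square), "cx", "cy" (the principal point, pixels), "xyz" and "orientation" of the camera in the world. Camera axes: x right, y up, looking along -z (the intrinsics and any distortion apply to the point x, -y, -z); pixel columns grow to the right and rows downward; lengths in m; the calibration is good to about 2 mm. A picture is of the moment at which its call begins. get_calibration takes no time and is no camera call.
- env.sign_off(): hands the job in; it is judged then, once.
The state is a dict: "clock": time; "q": joint angles; "joint_velocities": joint speeds; "effort": joint torques, N m; "position": TCP position; "tcp_rot": TCP orientation; "ft_force": force on the tool from outside, world axes, zero at the start; "wrist_torque": the same for the moment, N m; "opening": finger opening in m; "gripper_force": force on a finger pad.
Only numpy, scipy, OpenCV 4.12 (cv2) and the standard library are available. Lean on these libraries where they do the work, as an engineer would, in place of code of your own. Each camera call takes 0.05 s, during which the arm holds its last target. There are 200 camera calls.

TASK

At the spray station on the repair bench, swing the arm that carries the piston round until it rests against its stop pin, so that the piston stands in front of the can's nozzle. Then press the red spray cap nearly to the bottom without forcing it, keep it down for at least half a second, and let it spring fully up again, leaving the arm at its stop. Do not spray before the piston is in place, and leave the jar, the spare piston and the timber where they are.

Things in the scene. Friction and masses are not known exactly. Their poses are not given: they have to be found in the camera images.
- station: spray station fixed on the bench: steel drip tray spanning x -120 to 120, y -95 to 305 mm from its origin (on the bench), 16 mm high. At yaw 0 x points away from the robot, y to its left; z up. The can's cradle stands at y = 0, the arm's pivot post at x 60, y 215, a brass stop pin (12 mm thick, top at z 163) at x 33, y 174
- cradle: blue cradle of the can, leaning 32 deg to the robot. Origin: centre of the can's foot at its lowest; z up along the can's axis, x square to it (away from robot and up). A yellow wire guard (5 mm wire, 73 mm wide) rises behind the cap at x 36 to z 216, and bends forward to a cross wire at x 20, z 216: reach the cap along the can's axis, not from above. Over 25 N on it or the can does damage
- cap_lowest (a point): point of the cradle on the can's axis, 170 mm from the cradle's origin, axes as the cradle's: where the middle of the cap's top would be if the can (58 mm thick) sat at its lowest. The can is clamped 0 to 10 mm higher along its axis, differently each time and not measured: feel for the cap
- cap (a joint): red spray cap on the can, a flat-topped disc 27 mm across, 22 mm tall, nozzle facing the station's +y. Slides along the can's axis on a spring: 0 = up, 0.007 m = fully down; starts to move at 4.5 N, about 11 N fully down. It must be at least 0.005 m down to spray properly
- swing_arm (a joint): level aluminium arm on the pivot post (bar 24 mm wide, its top 157 mm above the bench), vertical axis, rad. 0 = against the stop pin, piston in front of the nozzle; positive = swung out, clockwise seen from above, up to 1.4. Slight friction: it stays where it is left
- pivot (a point): point on the swing arm's turning axis, at the arm's underside, 145 mm above the bench
- handle_top (a point): middle of the top of the arm's upright yellow handle pin (16 mm thick, 70 mm tall above the bar, top 227 mm above the bench), 72 mm from the pivot axis. x points along the arm from pivot to piston, z up. The piston (54 mm thick, top 215 mm above the bench) is bolted on 147 mm from the pivot axis
- jar: bystander: closed glass jar with black lid, 60 mm thick, 85 mm tall; origin under its centre
- spare_piston: bystander: loose aluminium piston 54 mm thick, 56 mm tall, standing on the bench; origin under its centre
- timber: bystander: timber block 45 by 160 by 40 mm high lying on the bench, long along its y; origin under its centre

How it is judged (in metres and radians):
On the way, in this order (a step that is already met when the one before it is completed fails the run):
1. the arm rests at its stop (within 0.06 rad) (value of joint swing_arm below 0.06 rad), for 0.2 s.
2. the cap is held at least 5 mm down for 0.4 s (value of joint cap above 0.005 m), for 0.4 s.
At the end, for the whole second after the job is handed in: the cap is up again (less than 1 mm down), the arm with the piston is within 0.06 rad of its stop (value of joint cap below 0.001 m and value of joint swing_arm below 0.06 rad); the robot touches nothing.
It fails at once if the cap is pressed (over 2 mm) while the arm is more than 0.08 rad from its stop (value of joint cap above 0.002 m and value of joint swing_arm above 0.08 rad).
It fails at once if can, cap or cradle pushed with more than 25 N (contact force between the arm and cradle above 25 N).
It fails at once if can, cap or cradle pushed with more than 25 N by the fingers (contact force between the fingers and cradle above 25 N).
It fails at once if jar, spare piston or timber moved by more than 20 mm (distance of any of jar, spare_piston, timber from where it was at the start of the episode above 0.02 m).
It also fails if it takes over 48 s, if anything falls off the work surface, if the arm or the gripper's body presses on something with over 40 N, if the wrist force passes 120 N, or if a joint passes its speed limit or range.

## Working session

There is one attempt and no reset: what is moved stays moved. The work goes in short steps, Python scripts to look and compute and a shell command to move; the robot and the scene stay as the last step left them, time stands still between calls to the robot, and variables do not carry over. Pictures are saved under pics/ and viewed, at most 10 in all, crops included, and the job is handed in when it is done.

```bash
mkdir -p pics; python3 - <<'E'
from bench import env, optics
import cv2
for n in("side","top"):
    c=optics.get_calibration(n);print(n,c)
    cv2.imwrite(f"pics/{n}0.png",optics.grab_frame(n)[:,:,::-1])
o=env.get_obs();print(o,env.finger_overhang)
E
```

```text
side {'fovy': 53.43540116009323, 'cx': 313.1469957812295, 'cy': 197.3043886195603, 'xyz': array([0.4938184 , 0.50432153, 0.70474122]), 'orientation': array([  47.61389435,    0.32801283, -175.41156002])}
top {'fovy': 49.16792173472668, 'cx': 324.33863579599677, 'cy': 198.88199282977453, 'xyz': array([ 0.43909784, -0.07328195,  0.96767344]), 'orientation': array([  8.55217207,  -0.29606585, -89.54150452])}
{'clock': 0.1, 'q': array([-7.75953740e+01,  1.66842059e+01, -8.82456640e+00,  6.45559733e+01,
        2.50888453e-06,  8.20210955e+01]), 'joint_velocities': array([ 0.04150065, -0.0428329 ,  0.22067957, -0.06587732,  0.13650679,
        0.05873377]), 'effort': array([ 1.51197255e-03, -5.37978101e+01,  3.31917500e+01,  9.34472715e-03,
       -1.72995647e-04, -1.04736691e-05]), 'position': array([ 0.18279527, -0.4917175 ,  0.2086175 ]), 'tcp_rot': array([-1.79935881e+02, -8.98973131e-03,  2.03835255e+01]), 'ft_force': array([ 0.09100258,  0.15869985, -0.42632954]), 'wrist_torque': array([ 0.03391327, -0.03362917,  0.01714074]), 'gripper_force': 0.0, 'opening': 0.08520171054407813} 0.008
```

View pics/side0.png

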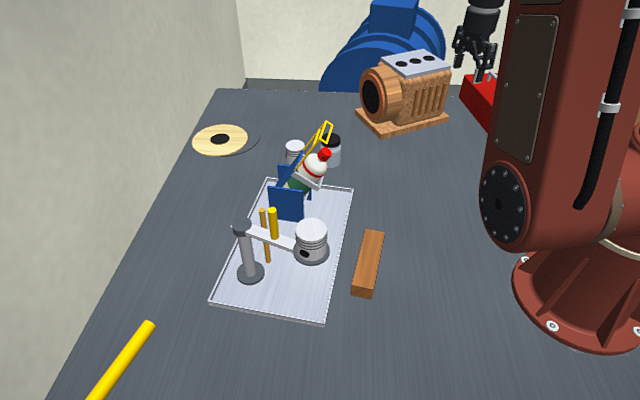

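View pics/top0.png

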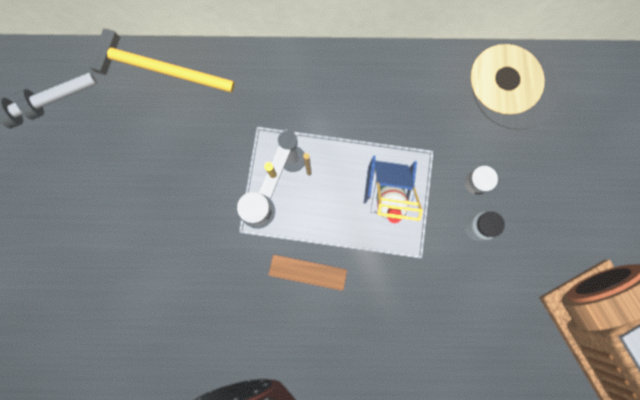

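The side view shows the tray, post (243,228), yellow handle (273,210) and piston (311,225), red cap (324,154). The top view shows the tray as a quad (258,128),(433,150),(421,257),(240,234), the handle near (270,168), the cap near (395,215) and the timber below the tray at (308,272). Next I'll measure these.

```bash
cat > h.py <<'E'
import numpy as np, cv2
from scipy.spatial.transform import Rotation as Ro
from bench import env, optics
def cam(n):
    c=optics.get_calibration(n); R=Ro.from_euler('xyz',c['orientation'],degrees=True).as_matrix()
    return c['xyz'],R,200/np.tan(np.radians(c['fovy']/2)),c['cx'],c['cy']
def ray(n,p):
    t,R,f,cx,cy=cam(n); d=R@np.array([(p[0]-cx)/f,-(p[1]-cy)/f,-1]); return t,d/np.linalg.norm(d)
def plane(n,p,z):
    t,d=ray(n,p); return t+d*(z-t[2])/d[2]
def tri(pt,ps):
    a,u=ray('top',pt);b,v=ray('side',ps)
    s=np.linalg.lstsq(np.c_[u,-v],b-a,rcond=None)[0]
    p,q=a+s[0]*u,b+s[1]*v; return (p+q)/2,np.linalg.norm(p-q)
def proj(n,P):
    t,R,f,cx,cy=cam(n); c=R.T@(np.array(P)-t); return np.array([cx-f*c[0]/c[2],cy+f*c[1]/c[2]])
E
cat > m.py <<'E'
from h import *
np.set_printoptions(precision=4,suppress=True)
T=cv2.imread('pics/top0.png');S=cv2.imread('pics/side0.png')
h=cv2.cvtColor(T,cv2.COLOR_BGR2HSV)
m=((h[:,:,2]>150)&(h[:,:,1]<40)).astype(np.uint8); m[:100]=0;m[:, :230]=0;m[:,445:]=0;m[265:]=0
m=cv2.morphologyEx(m,cv2.MORPH_CLOSE,np.ones((7,7)))
c=max(cv2.findContours(m,0,2)[0],key=cv2.contourArea); q=cv2.approxPolyDP(cv2.convexHull(c),8,True)[:,0]
print('tray px',q.tolist())
W=np.array([plane('top',p,0.016) for p in q]);print(W, np.linalg.norm(np.roll(W,-1,0)-W,axis=1))
for n,I in(('top',T),('side',S)):
    H=cv2.cvtColor(I,cv2.COLOR_BGR2HSV)
    for nm,lo,hi in(('red',(0,180,120),(6,255,255)),('yel',(18,150,90),(32,255,255))):
        k=cv2.inRange(H,lo,hi);_,_,st,ce=cv2.connectedComponentsWithStats(k)
        print(n,nm,[(s.tolist(),e.round(1).tolist()) for s,e in zip(st,ce) if 15<s[4]<1500 and 120<s[0]<440 and s[1]>90 and s[1]<300])
a=cv2.resize(T[110:270,230:440],None,fx=3.8,fy=3.7);b=cv2.resize(S[110:300,210:370],None,fx=4,fy=3.15)
cv2.imwrite('pics/ct.png',a);cv2.imwrite('pics/cs.png',cv2.resize(S[115:285,220:360],None,fx=3.5,fy=3.5))
E
python3 m.py
```

```text
tray px [[256, 127], [432, 150], [422, 257], [368, 264], [239, 232]]
[[ 0.7448  0.0784  0.016 ]
 [ 0.6952 -0.3175  0.016 ]
 [ 0.4571 -0.2891  0.016 ]
 [ 0.4412 -0.1722  0.016 ]
 [ 0.5078  0.1079  0.016 ]] [0.399  0.2398 0.1179 0.288  0.2389]
top red []
top yel []
side red [([318, 147, 14, 14, 120], [324.0, 153.1]), ([303, 163, 15, 14, 39], [308.7, 170.7])]
side yel [([294, 120, 39, 51, 295], [317.5, 139.0]), ([268, 207, 10, 33, 249], [272.8, 222.1]), ([259, 208, 7, 20, 87], [262.3, 217.2]), ([264, 243, 6, 20, 77], [266.7, 252.3])]
```

View pics/ct.png

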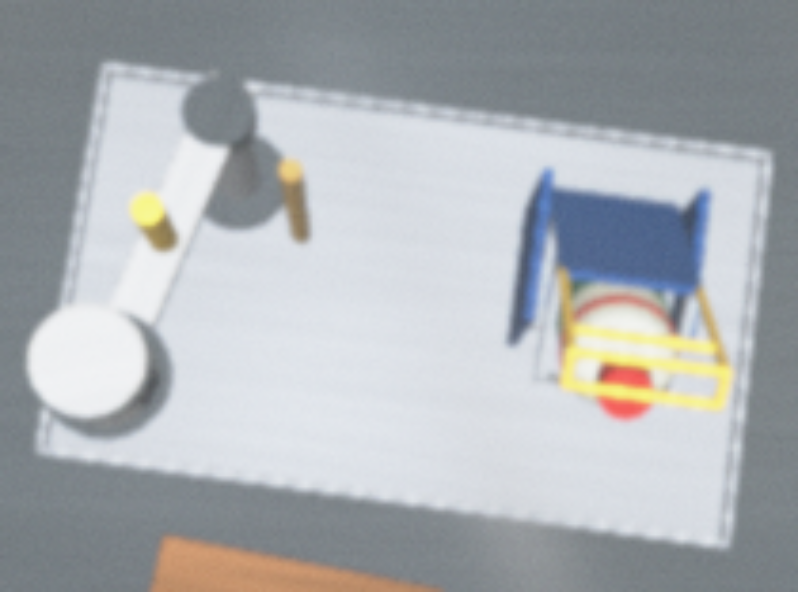

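View pics/cs.png

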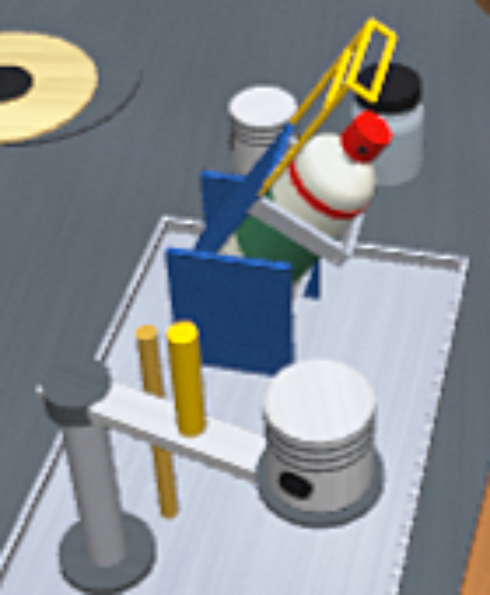

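The crops show the handle top at crop (148,207) in the top view and (183,332) in the side view. The guard's front cross wire runs (567,386)–(722,405) in the top crop and (377,98)–(394,37) in the side crop. Cap centre is about (625,390) in the top crop and (366,137) in the side crop.

```bash
cat > g.py <<'E'
from h import *
np.set_printoptions(precision=4,suppress=True)
ct=lambda p:(p[0]/3.8+230-.4,p[1]/3.7+110-.4)
cs=lambda p:(p[0]/3.5+220-.4,p[1]/3.5+115-.4)
W=np.array([plane('top',p,.016)[:2] for p in [(257,128),(433,150.5),(421,257),(240,233)]])
M=np.array([(.12,.305),(.12,-.095),(-.12,-.095),(-.12,.305)])
a,b=M-M.mean(0),W-W.mean(0)
yaw=np.arctan2((a[:,0]*b[:,1]-a[:,1]*b[:,0]).sum(),(a*b).sum())
R=np.array([[np.cos(yaw),-np.sin(yaw)],[np.sin(yaw),np.cos(yaw)]]);O=W.mean(0)-R@M.mean(0)
print('yaw',np.degrees(yaw),'O',O,'res',W-(O+M@R.T))
loc=lambda P:np.r_[R.T@(np.array(P)[:2]-O),P[2:]]
w=lambda x,y:O+R@np.array([x,y])
A=np.radians(32);zc=np.array([-np.sin(A),0,np.cos(A)]);xc=np.array([np.cos(A),0,np.sin(A)])
if __name__=='__main__':
    print('pivot',w(.06,.215),'pin',w(.033,.174))
    for nm,p,s in[('handle',(148,207),(183,332)),('pin',(290,169),(148,332)),('piston',(88,360),(320,397)),
        ('cap',(625,390),(366,137)),('FL',(567,386),(377,98)),('FR',(722,405),(394,37)),('BL',(569,350),(352,88)),('BR',(725,370),(373,22))]:
        P,e=tri(ct(p),cs(s));L=loc(P);print(nm,P,'gap',e.round(4),'local',L,
            'org via wire' if nm in('FL','FR','BL','BR') else '', L-xc*(.02 if nm[0]=='F' else .036)-zc*.216 if nm in('FL','FR','BL','BR') else '')
    P=plane('top',ct((148,207)),.227);L=loc(P);d=L[:2]-[.06,.215];print('handle plane',P,L,np.linalg.norm(d),np.degrees(np.arctan2(d[1],d[0])))
    P=plane('top',ct((88,360)),.215);L=loc(P);d=L[:2]-[.06,.215];print('piston plane',P,L,np.linalg.norm(d),np.degrees(np.arctan2(d[1],d[0])))
    for k in(180,190,200,210,220,-145): pass
    for ang in(-195,-180,-165,-145): print(ang,'handle at',w(.06+.072*np.cos(np.radians(ang)),.215+.072*np.sin(np.radians(ang))))
E
python3 g.py
```

```text
yaw -7.14515154279407 O [ 0.5868 -0.2104] res [[-0.0013 -0.0012]
 [ 0.     -0.0001]
 [ 0.0012  0.0028]
 [ 0.     -0.0015]]
pivot [ 0.673  -0.0046] pin [ 0.6412 -0.0419]
handle [0.6071 0.0206 0.2287] gap 0.001 local [-0.0085  0.2318  0.2287]  
pin [ 0.6415 -0.0412  0.1665] gap 0.0014 local [0.0333 0.1748 0.1665]  
piston [0.5369 0.0476 0.2162] gap 0.0002 local [-0.0815  0.2498  0.2162]  
cap [ 0.5287 -0.2017  0.1887] gap 0.0011 local [-0.0587  0.0014  0.1887]  
FL [ 0.5225 -0.1673  0.2423] gap 0.0021 local [-0.0691  0.0348  0.2423] org via wire [0.0284 0.0348 0.0485]
FR [ 0.5152 -0.2356  0.2409] gap 0.0011 local [-0.0679 -0.0339  0.2409] org via wire [ 0.0296 -0.0339  0.0471]
BL [ 0.5376 -0.1675  0.2485] gap 0.0031 local [-0.0541  0.0365  0.2485] org via wire [0.0298 0.0365 0.0462]
BR [ 0.529  -0.2349  0.2516] gap 0.0026 local [-0.0543 -0.0314  0.2516] org via wire [ 0.0297 -0.0314  0.0493]
handle plane [0.608  0.0209 0.227 ] [-0.0077  0.2322  0.227 ] 0.0697964736194371 165.7729536840208
piston plane [0.5372 0.0478 0.215 ] [-0.0813  0.25    0.215 ] 0.14561949867238222 166.07357267330207
-195 handle at [0.6064 0.0226]
-180 handle at [0.6016 0.0044]
-165 handle at [ 0.6017 -0.0144]
-145 handle at [ 0.6094 -0.0382]
```

The wire, handle and pin all agree with the stated sizes. The cradle origin is at about (0.029, 0.001, 0.048) in the station frame, and the arm is swung out 0.86 rad. Next I'll raise the tool, shut the gripper and travel.

```bash
cat > d.py <<'E'
import sys
from g import *
def to(P,yaw):
    o=env.get_obs();Rt=Ro.from_euler('xyz',o['tcp_rot'],degrees=True)
    d=Rt.inv().apply(np.array(P)-o['position'])/.2
    cur=o['tcp_rot'][2];sp=(cur-yaw+180)%360-180
    print('txyz',d.round(3),'spin',round(np.radians(sp)/.5,3),'at',o['position'],o['tcp_rot'],'F',o['ft_force'],'t',o['clock'])
if len(sys.argv)>1:
    a=list(map(float,sys.argv[1:])); p=w(a[0],a[1]); to([*p,a[2]],a[3])
E
python3 -m inch '[{"grip":0,"tz":-0.25},{"grip":0,"tz":-0.5},{"grip":0,"tz":-0.75,"spin":0.1},{"grip":0,"tz":-0.75,"tx":0.2,"ty":-0.12,"spin":0.2},{"grip":0,"tz":-0.75,"tx":0.4,"ty":-0.24,"spin":0.3},{"grip":0,"tz":-0.75,"tx":0.6,"ty":-0.36,"spin":0.4},{"grip":0,"tz":-0.75,"tx":0.8,"ty":-0.48,"spin":0.5},{"grip":0,"tz":-0.75,"tx":1,"ty":-0.6,"spin":0.61},{"grip":0,"tz":-0.75,"tx":1,"ty":-0.6,"spin":0.61},{"grip":0,"tz":-0.75,"tx":1,"ty":-0.6,"spin":0.61}]'
python3 d.py 0.002 0.272 0.36 3
```

```text
yaw -7.14515154279407 O [ 0.5868 -0.2104] res [[-0.0013 -0.0012]
 [ 0.     -0.0001]
 [ 0.0012  0.0028]
 [ 0.     -0.0015]]
txyz [ 3.021 -1.817 -0.754] spin 0.607 at [ 0.1828 -0.4917  0.2086] [-179.9359   -0.009    20.3835] F [ 0.091   0.1587 -0.4263] t 0.1schema error: expected keys grip, tx, ty, tz, spin
```

```bash

python3 -m inch '[{"grip":0,"tx":0,"ty":0,"tz":-0.25,"spin":0},{"grip":0,"tx":0,"ty":0,"tz":-0.5,"spin":0},{"grip":0,"tx":0,"ty":0,"tz":-0.75,"spin":0.1},{"grip":0,"tz":-0.75,"tx":0.2,"ty":-0.12,"spin":0.2},{"grip":0,"tz":-0.75,"tx":0.4,"ty":-0.24,"spin":0.3},{"grip":0,"tz":-0.75,"tx":0.6,"ty":-0.36,"spin":0.4},{"grip":0,"tz":-0.75,"tx":0.8,"ty":-0.48,"spin":0.5},{"grip":0,"tz":-0.75,"tx":1,"ty":-0.6,"spin":0.61},{"grip":0,"tz":-0.75,"tx":1,"ty":-0.6,"spin":0.61},{"grip":0,"tz":-0.75,"tx":1,"ty":-0.6,"spin":0.61}]'
python3 d.py 0.002 0.272 0.36 3
```

```text
clock: 1.1
position: [0.329, -0.3093, 0.359]
tcp_rot: [180.0, 0.0, 3.1]
ft_force: [-0.0, -0.7, -0.2]
opening: 0.0002
gripper_force: 0.0
yaw -7.14515154279407 O [ 0.5868 -0.2104] res [[-0.0013 -0.0012]
 [ 0.     -0.0001]
 [ 0.0012  0.0028]
 [ 0.     -0.0015]]
txyz [ 1.565 -1.761 -0.006] spin 0.003 at [ 0.329  -0.3093  0.359 ] [179.9907   0.0159   3.0895] F [-0.0208 -0.685  -0.2415] t 1.1
```

```bash

python3 -m inch '[{"grip":0,"tx":0.1,"ty":-0.1,"tz":0,"spin":0},{"grip":0,"tx":0.22,"ty":-0.25,"tz":0,"spin":0},{"grip":0,"tx":0.37,"ty":-0.42,"tz":0,"spin":0},{"grip":0,"tx":0.52,"ty":-0.59,"tz":0,"spin":0},{"grip":0,"tx":0.67,"ty":-0.76,"tz":0,"spin":0},{"grip":0,"tx":0.78,"ty":-0.88,"tz":0,"spin":0},{"grip":0,"tx":0.78,"ty":-0.88,"tz":0,"spin":0},{"grip":0,"tx":0.78,"ty":-0.88,"tz":0,"spin":0},{"grip":0,"tx":0.78,"ty":-0.88,"tz":0,"spin":0},{"grip":0,"tx":0.78,"ty":-0.88,"tz":0,"spin":0}]'
python3 -m inch '[{"grip":0,"tx":0.1,"ty":-0.1,"tz":0,"spin":0},{"grip":0,"tx":0.22,"ty":-0.25,"tz":0,"spin":0},{"grip":0,"tx":0.37,"ty":-0.42,"tz":0,"spin":0},{"grip":0,"tx":0.52,"ty":-0.59,"tz":0,"spin":0},{"grip":0,"tx":0.67,"ty":-0.76,"tz":0,"spin":0},{"grip":0,"tx":0.78,"ty":-0.88,"tz":0,"spin":0},{"grip":0,"tx":0.78,"ty":-0.88,"tz":0,"spin":0},{"grip":0,"tx":0.78,"ty":-0.88,"tz":0,"spin":0},{"grip":0,"tx":0.78,"ty":-0.88,"tz":0,"spin":0},{"grip":0,"tx":0.78,"ty":-0.88,"tz":0,"spin":0}]'
python3 d.py 0.002 0.276 0.19 3
```

```text
clock: 2.1
position: [0.4749, -0.1276, 0.3591]
tcp_rot: [180.0, 0.0, 2.8]
ft_force: [0.8, 0.0, -0.1]
opening: 0.0003
gripper_force: 0.0
clock: 3.1
position: [0.6218, 0.0561, 0.3597]
tcp_rot: [180.0, -0.0, 2.8]
ft_force: [0.2, -0.1, 0.2]
opening: 0.0003
gripper_force: 0.0
yaw -7.14515154279407 O [ 0.5868 -0.2104] res [[-0.0013 -0.0012]
 [ 0.     -0.0001]
 [ 0.0012  0.0028]
 [ 0.     -0.0015]]
txyz [ 0.007 -0.035  0.849] spin -0.006 at [0.6218 0.0561 0.3597] [179.9865  -0.0326   2.8147] F [ 0.2071 -0.0948  0.2133] t 3.1
```

```bash

python3 -m inch '[{"grip":0,"tx":-0.02,"ty":-0.035,"tz":0.2,"spin":0},{"grip":0,"tx":-0.04,"ty":-0.035,"tz":0.4,"spin":0},{"grip":0,"tx":-0.06,"ty":-0.035,"tz":0.6,"spin":0},{"grip":0,"tx":-0.08,"ty":-0.035,"tz":0.75,"spin":0},{"grip":0,"tx":-0.08,"ty":-0.035,"tz":0.84,"spin":0},{"grip":0,"tx":-0.08,"ty":-0.035,"tz":0.84,"spin":0},{"grip":0,"tx":-0.08,"ty":0,"tz":0.84,"spin":0},{"grip":0,"tx":-0.08,"ty":0.03,"tz":0.84,"spin":0},{"grip":0,"tx":-0.08,"ty":0.06,"tz":0.84,"spin":0},{"grip":0,"tx":-0.08,"ty":0.09,"tz":0.84,"spin":0}]'
python3 -m inch '[{"grip":0,"tx":0,"ty":0.025,"tz":0,"spin":0},{"grip":0,"tx":0,"ty":0.05,"tz":0,"spin":0},{"grip":0,"tx":0,"ty":0.075,"tz":0,"spin":0},{"grip":0,"tx":0,"ty":0.1,"tz":0,"spin":0},{"grip":0,"tx":0,"ty":0.125,"tz":0,"spin":0},{"grip":0,"tx":0,"ty":0.15,"tz":0,"spin":0},{"grip":0,"tx":0,"ty":0.17,"tz":0,"spin":0},{"grip":0,"tx":0,"ty":0.19,"tz":0,"spin":0},{"grip":0,"tx":0,"ty":0.2,"tz":0,"spin":0},{"grip":0,"tx":0,"ty":0.2,"tz":0,"spin":0}]'
python3 d.py 0.002 0.276 0.19 3 | tail -1
python3 - <<'E'
from h import *
cv2.imwrite('pics/t2.png',cv2.resize(optics.grab_frame('top')[100:270,220:440,::-1],None,fx=3.5,fy=3.5))
E
```

```text
clock: 4.1
position: [0.6072, 0.0387, 0.192]
tcp_rot: [-179.9, -0.0, 2.9]
ft_force: [-3.1, 4.5, 1.8]
opening: 0.0
gripper_force: 2.3
clock: 5.1
position: [0.6097, -0.002, 0.1913]
tcp_rot: [180.0, -0.0, 2.9]
ft_force: [0.3, -0.3, -0.2]
opening: -0.0001
gripper_force: 0.0
txyz [ 0.083 -0.322  0.006] spin -0.004 at [ 0.6097 -0.002   0.1913] [179.956   -0.0454   2.8834] F [ 0.2642 -0.3146 -0.2382] t 5.1
```

View pics/t2.png

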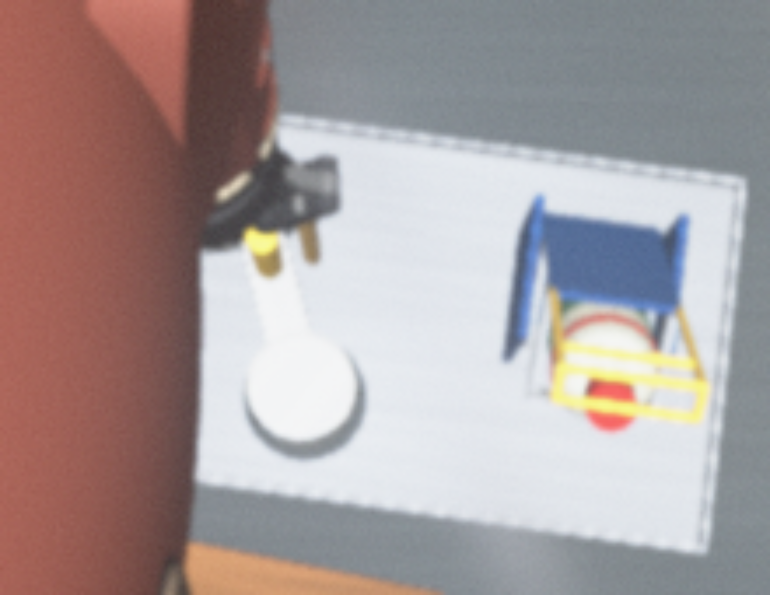

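The piston top is now at crop (302,392) and the handle at (262,242), so the arm is following the push and needs about 20° more.

```bash

python3 -m inch '[{"grip":0,"tx":0,"ty":0.015,"tz":0,"spin":0},{"grip":0,"tx":0,"ty":0.03,"tz":0,"spin":0},{"grip":0,"tx":0,"ty":0.045,"tz":0,"spin":0},{"grip":0,"tx":0,"ty":0.055,"tz":0,"spin":0},{"grip":0,"tx":0,"ty":0.06,"tz":0,"spin":0},{"grip":0,"tx":0,"ty":0.065,"tz":0,"spin":0},{"grip":0,"tx":0,"ty":0.07,"tz":0,"spin":0},{"grip":0,"tx":0,"ty":0.07,"tz":0,"spin":0},{"grip":0,"tx":0,"ty":0.07,"tz":0,"spin":0},{"grip":0,"tx":0,"ty":0.07,"tz":0,"spin":0}]'
python3 - <<'E'
from g import *
I=optics.grab_frame('top')[:,:,::-1].copy();cv2.imwrite('pics/t3f.png',I)
H=cv2.cvtColor(I,cv2.COLOR_BGR2HSV)
k=cv2.inRange(H,(0,0,190),(180,30,255))
g=cv2.GaussianBlur(I[:,:,1],(3,3),0)
c=cv2.HoughCircles(g[190:250,270:360],cv2.HOUGH_GRADIENT,1,20,param1=60,param2=10,minRadius=13,maxRadius=20)
for x,y,r in c[0][:3]:
    L=loc(plane('top',(x+270,y+190),.215));d=L[:2]-[.06,.215];print(x+270,y+190,r,np.linalg.norm(d),np.degrees(np.arctan2(d[1],d[0])))
E
```

```text
clock: 6.15
position: [0.6097, -0.0154, 0.191]
tcp_rot: [180.0, 0.0, 2.9]
ft_force: [1.4, 1.4, 1.3]
opening: -0.0005
gripper_force: 0.7
yaw -7.14515154279407 O [ 0.5868 -0.2104] res [[-0.0013 -0.0012]
 [ 0.     -0.0001]
 [ 0.0012  0.0028]
 [ 0.     -0.0015]]
321.5 207.5 17.9 0.15147769646126288 -146.64388401875237
```

```bash

python3 -m inch '[{"grip":0,"tx":0,"ty":0.004,"tz":0,"spin":0},{"grip":0,"tx":0,"ty":0.008,"tz":0,"spin":0},{"grip":0,"tx":0,"ty":0.008,"tz":0,"spin":0},{"grip":0,"tx":0,"ty":0.008,"tz":0,"spin":0},{"grip":0,"tx":0,"ty":0.008,"tz":0,"spin":0},{"grip":0,"tx":0,"ty":0.008,"tz":0,"spin":0},{"grip":0,"tx":0,"ty":0.008,"tz":0,"spin":0},{"grip":0,"tx":0,"ty":0.008,"tz":0,"spin":0},{"grip":0,"tx":0,"ty":0.008,"tz":0,"spin":0},{"grip":0,"tx":0,"ty":0.008,"tz":0,"spin":0}]'

```

```text
clock: 7.2
position: [0.6101, -0.0165, 0.1911]
tcp_rot: [-180.0, -0.0, 2.9]
ft_force: [2.0, 4.4, 0.9]
opening: 0.0
gripper_force: 2.4
```

```bash

python3 -m inch '[{"grip":0,"tx":0,"ty":0.005,"tz":0,"spin":0},{"grip":0,"tx":0,"ty":0.01,"tz":0,"spin":0},{"grip":0,"tx":0,"ty":0.015,"tz":0,"spin":0},{"grip":0,"tx":0,"ty":0.015,"tz":0,"spin":0},{"grip":0,"tx":0,"ty":0.015,"tz":0,"spin":0},{"grip":0,"tx":0,"ty":0.015,"tz":0,"spin":0},{"grip":0,"tx":0,"ty":0.015,"tz":0,"spin":0},{"grip":0,"tx":0,"ty":0.015,"tz":0,"spin":0},{"grip":0,"tx":0,"ty":0.015,"tz":0,"spin":0},{"grip":0,"tx":0,"ty":0.015,"tz":0,"spin":0}]'

```

```text
clock: 8.2
position: [0.6101, -0.0171, 0.1911]
tcp_rot: [-179.7, -0.0, 3.0]
ft_force: [2.1, 14.9, 1.8]
opening: -0.0003
gripper_force: 7.5
```

The force rose to 15 N with almost no travel, so the arm is at its stop. I'll back off and rise. The moves offer no tilt, so I'll check in free space how the controller treats poses past its reach.

```bash

python3 -m inch '[{"grip":0,"tx":0,"ty":-0.05,"tz":0,"spin":0},{"grip":0,"tx":0,"ty":-0.15,"tz":0,"spin":0},{"grip":0,"tx":0,"ty":-0.15,"tz":-0.2,"spin":0},{"grip":0,"tx":0,"ty":-0.15,"tz":-0.4,"spin":0},{"grip":0,"tx":0,"ty":-0.15,"tz":-0.6,"spin":0},{"grip":0,"tx":0,"ty":-0.15,"tz":-0.8,"spin":0},{"grip":0,"tx":0,"ty":-0.15,"tz":-1,"spin":0},{"grip":0,"tx":0,"ty":-0.15,"tz":-1,"spin":0},{"grip":0,"tx":0,"ty":-0.15,"tz":-1,"spin":0},{"grip":0,"tx":0,"ty":-0.15,"tz":-1,"spin":0}]'
python3 -m inch '[{"grip":0,"tx":0.2,"ty":0,"tz":0,"spin":0},{"grip":0,"tx":0.4,"ty":0,"tz":0,"spin":0},{"grip":0,"tx":0.6,"ty":0,"tz":0,"spin":0},{"grip":0,"tx":0.8,"ty":0,"tz":0,"spin":0},{"grip":0,"tx":1,"ty":0,"tz":0,"spin":0},{"grip":0,"tx":1,"ty":0,"tz":0,"spin":0},{"grip":0,"tx":1,"ty":0,"tz":0,"spin":0},{"grip":0,"tx":1,"ty":0,"tz":0,"spin":0},{"grip":0,"tx":1,"ty":0,"tz":0,"spin":0},{"grip":0,"tx":1,"ty":0,"tz":0,"spin":0}]'
python3 -c "
from bench import env;o=env.get_obs();print(o['position'],o['tcp_rot'],o['q'])"
```

```text
clock: 9.2
position: [0.6082, 0.0098, 0.3898]
tcp_rot: [180.0, 0.1, 2.9]
ft_force: [0.4, 0.1, 0.3]
opening: -0.0003
gripper_force: 0.0
clock: 10.2
position: [0.7277, 0.0184, 0.373]
tcp_rot: [-179.8, -0.7, 2.9]
ft_force: [-0.4, 0.2, 0.2]
opening: 0.0004
gripper_force: 0.0
[0.72769666 0.01839287 0.37295858] [-179.84246201   -0.67810147    2.90778238] [ -4.41579051  51.76275843  78.1978831  115.78263515   0.2426904
 172.67687677]
```

The orientation shifted slightly (0.7° outward) with joints 3 and 4 at their limits. Raising the tool here should tilt it outward through joint 2.

```bash

python3 -m inch '[{"grip":0,"tx":0,"ty":0,"tz":-0.2,"spin":0},{"grip":0,"tx":0,"ty":0,"tz":-0.4,"spin":0},{"grip":0,"tx":0,"ty":0,"tz":-0.6,"spin":0},{"grip":0,"tx":0,"ty":0,"tz":-0.8,"spin":0},{"grip":0,"tx":0,"ty":0,"tz":-1,"spin":0},{"grip":0,"tx":0,"ty":0,"tz":-1,"spin":0},{"grip":0,"tx":0,"ty":0,"tz":-1,"spin":0},{"grip":0,"tx":0,"ty":0,"tz":-1,"spin":0},{"grip":0,"tx":0,"ty":0,"tz":-1,"spin":0},{"grip":0,"tx":0,"ty":0,"tz":-1,"spin":0}]'
python3 -c "
from bench import env;o=env.get_obs();print(o['position'],o['tcp_rot'],o['q'])"
```

```text
clock: 11.2
position: [0.7179, 0.0171, 0.4389]
tcp_rot: [179.5, -5.9, 2.9]
ft_force: [0.7, -0.1, 0.4]
opening: 0.0002
gripper_force: 0.0
[0.7179274  0.01709148 0.4389348 ] [179.51076531  -5.89480293   2.92435906] [ -4.60098652  46.52248247  78.22496364 115.79435759   0.28560825
 172.51458245]
```

```bash

python3 -m inch '[{"grip":0,"tx":-0.2,"ty":0,"tz":0,"spin":0},{"grip":0,"tx":-0.4,"ty":0,"tz":0,"spin":0},{"grip":0,"tx":-0.6,"ty":0,"tz":0,"spin":0},{"grip":0,"tx":-0.6,"ty":0,"tz":0,"spin":0},{"grip":0,"tx":-0.6,"ty":0,"tz":0,"spin":0},{"grip":0,"tx":-0.6,"ty":0,"tz":0,"spin":0},{"grip":0,"tx":-0.6,"ty":0,"tz":0,"spin":0},{"grip":0,"tx":-0.6,"ty":0,"tz":0,"spin":0},{"grip":0,"tx":-0.6,"ty":0,"tz":0,"spin":0},{"grip":0,"tx":-0.6,"ty":0,"tz":0,"spin":0}]'
python3 -c "
from bench import env;o=env.get_obs();print(o['position'],o['tcp_rot'],o['q'])"
```

```text
clock: 12.2
position: [0.5995, 0.0109, 0.4264]
tcp_rot: [179.5, -5.9, 2.9]
ft_force: [-0.2, 0.8, -0.1]
opening: 0.0002
gripper_force: 0.0
[0.59953184 0.01093915 0.42643702] [179.50921896  -5.90307905   2.92728991] [ -6.19955993  19.88933614  27.79866644  92.00302181   0.45010401
 170.9216749 ]
```

The tilt is kept after coming back, so I can build up an outward tilt in steps. About 25–30° is needed, roughly in the station's x direction (azimuth −7°).

```bash

python3 -m inch '[{"grip":0,"tx":0.15,"ty":0.12,"tz":-0.1,"spin":0},{"grip":0,"tx":0.3,"ty":0.24,"tz":-0.25,"spin":0},{"grip":0,"tx":0.45,"ty":0.36,"tz":-0.4,"spin":0},{"grip":0,"tx":0.6,"ty":0.48,"tz":-0.6,"spin":0},{"grip":0,"tx":0.8,"ty":0.5,"tz":-0.8,"spin":0},{"grip":0,"tx":0.9,"ty":0.5,"tz":-1,"spin":0},{"grip":0,"tx":0.9,"ty":0.5,"tz":-1,"spin":0},{"grip":0,"tx":0.9,"ty":0.5,"tz":-1,"spin":0},{"grip":0,"tx":0.9,"ty":0.5,"tz":-1,"spin":0},{"grip":0,"tx":0.9,"ty":0.5,"tz":-1,"spin":0}]'
python3 -c "
from bench import env;o=env.get_obs();print(o['position'],o['tcp_rot'],o['q'])"
python3 -m inch '[{"grip":0,"tx":0.1,"ty":0,"tz":-0.25,"spin":0},{"grip":0,"tx":0.2,"ty":0,"tz":-0.5,"spin":0},{"grip":0,"tx":0.3,"ty":0,"tz":-0.75,"spin":0},{"grip":0,"tx":0.4,"ty":0,"tz":-1,"spin":0},{"grip":0,"tx":0.4,"ty":0,"tz":-1,"spin":0},{"grip":0,"tx":0.4,"ty":0,"tz":-1,"spin":0},{"grip":0,"tx":0.4,"ty":0,"tz":-1,"spin":0},{"grip":0,"tx":0.4,"ty":0,"tz":-1,"spin":0},{"grip":0,"tx":0.4,"ty":0,"tz":-1,"spin":0},{"grip":0,"tx":0.4,"ty":0,"tz":-1,"spin":0}]'
python3 -c "
from bench import env;o=env.get_obs();print(o['position'],o['tcp_rot'],o['q'])"
```

```text
clock: 13.2
position: [0.6668, -0.0666, 0.5106]
tcp_rot: [178.9, -8.9, 3.0]
ft_force: [0.1, 0.8, -0.1]
opening: 0.0004
gripper_force: 0.0
[ 0.66679859 -0.0666459   0.51063227] [178.89557192  -8.90213247   2.9915379 ] [-12.64237839  37.52671966  72.19261826 115.79376061   1.32556679
 164.55489853]
clock: 14.2
position: [0.6297, -0.0532, 0.5623]
tcp_rot: [178.3, -11.8, 3.0]
ft_force: [0.4, 0.5, 0.0]
opening: -0.0
gripper_force: 0.0
[ 0.62972009 -0.05323833  0.56230331] [178.29580863 -11.84879048   3.0355162 ] [-12.26174754  30.98094885  68.65695962 115.79499796   1.45901204
 165.03141851]
```

```bash

python3 -m inch '[{"grip":0,"tx":0.2,"ty":0.05,"tz":-0.25,"spin":0},{"grip":0,"tx":0.4,"ty":0.1,"tz":-0.5,"spin":0},{"grip":0,"tx":0.6,"ty":0.2,"tz":-0.75,"spin":0},{"grip":0,"tx":0.8,"ty":0.2,"tz":-1,"spin":0},{"grip":0,"tx":1,"ty":0.2,"tz":-1,"spin":0},{"grip":0,"tx":1,"ty":0.2,"tz":-1,"spin":0},{"grip":0,"tx":1,"ty":0.2,"tz":-1,"spin":0},{"grip":0,"tx":1,"ty":0.2,"tz":-1,"spin":0},{"grip":0,"tx":1,"ty":0.2,"tz":-1,"spin":0},{"grip":0,"tx":1,"ty":0.2,"tz":-1,"spin":0}]'
python3 -c "
from bench import env;o=env.get_obs();print(o['position'],o['tcp_rot'],o['q'])"
python3 -m inch '[{"grip":0,"tx":0.2,"ty":0,"tz":-0.25,"spin":0},{"grip":0,"tx":0.4,"ty":0,"tz":-0.5,"spin":0},{"grip":0,"tx":0.6,"ty":0,"tz":-0.75,"spin":0},{"grip":0,"tx":0.8,"ty":0,"tz":-1,"spin":0},{"grip":0,"tx":1,"ty":0,"tz":-1,"spin":0},{"grip":0,"tx":1,"ty":0,"tz":-1,"spin":0},{"grip":0,"tx":1,"ty":0,"tz":-1,"spin":0},{"grip":0,"tx":1,"ty":0,"tz":-1,"spin":0},{"grip":0,"tx":1,"ty":0,"tz":-1,"spin":0},{"grip":0,"tx":1,"ty":0,"tz":-1,"spin":0}]'
python3 -c "
from bench import env;o=env.get_obs();print(o['position'],o['tcp_rot'],o['q'])"
```

```text
clock: 15.2
position: [0.6477, -0.0642, 0.5754]
tcp_rot: [177.7, -14.8, 3.2]
ft_force: [-0.3, -0.2, -0.1]
opening: 0.0003
gripper_force: 0.0
[ 0.64766915 -0.06423227  0.57540699] [177.65310961 -14.81590713   3.15381113] [-13.08076475  32.32951589  73.01170022 115.79643395   1.84028626
 164.31103745]
clock: 16.2
position: [0.6544, -0.0426, 0.5967]
tcp_rot: [177.1, -17.7, 3.3]
ft_force: [0.3, -0.3, 0.3]
opening: 0.0001
gripper_force: 0.0
[ 0.6543516  -0.04260723  0.59665254] [177.12290535 -17.73608121   3.28438823] [-10.89652778  32.01597204  75.71310968 115.79590307   1.48252998
 166.50158573]
```

```bash

python3 -m inch '[{"grip":0,"tx":0.2,"ty":0,"tz":-0.25,"spin":0},{"grip":0,"tx":0.4,"ty":0.1,"tz":-0.5,"spin":0},{"grip":0,"tx":0.6,"ty":0.1,"tz":-0.75,"spin":0},{"grip":0,"tx":0.8,"ty":0.1,"tz":-1,"spin":0},{"grip":0,"tx":1,"ty":0.1,"tz":-1,"spin":0},{"grip":0,"tx":1,"ty":0.1,"tz":-1,"spin":0},{"grip":0,"tx":1,"ty":0.1,"tz":-1,"spin":0},{"grip":0,"tx":1,"ty":0.1,"tz":-1,"spin":0},{"grip":0,"tx":1,"ty":0.1,"tz":-1,"spin":0},{"grip":0,"tx":1,"ty":0.1,"tz":-1,"spin":0}]'
python3 -m inch '[{"grip":0,"tx":0.2,"ty":0,"tz":-0.25,"spin":0},{"grip":0,"tx":0.4,"ty":0,"tz":-0.5,"spin":0},{"grip":0,"tx":0.6,"ty":0,"tz":-0.75,"spin":0},{"grip":0,"tx":0.8,"ty":0,"tz":-1,"spin":0},{"grip":0,"tx":1,"ty":0,"tz":-1,"spin":0},{"grip":0,"tx":1,"ty":0,"tz":-1,"spin":0},{"grip":0,"tx":1,"ty":0,"tz":-1,"spin":0},{"grip":0,"tx":1,"ty":0,"tz":-1,"spin":0},{"grip":0,"tx":1,"ty":0,"tz":-1,"spin":0},{"grip":0,"tx":1,"ty":0,"tz":-1,"spin":0}]'
python3 -m inch '[{"grip":0,"tx":0.2,"ty":0,"tz":-0.25,"spin":0},{"grip":0,"tx":0.4,"ty":0,"tz":-0.5,"spin":0},{"grip":0,"tx":0.6,"ty":0,"tz":-0.75,"spin":0},{"grip":0,"tx":0.8,"ty":0,"tz":-1,"spin":0},{"grip":0,"tx":1,"ty":0,"tz":-1,"spin":0},{"grip":0,"tx":1,"ty":0,"tz":-1,"spin":0},{"grip":0,"tx":1,"ty":0,"tz":-1,"spin":0},{"grip":0,"tx":1,"ty":0,"tz":-1,"spin":0},{"grip":0,"tx":1,"ty":0,"tz":-1,"spin":0},{"grip":0,"tx":1,"ty":0,"tz":-1,"spin":0}]'
python3 -c "
from bench import env;o=env.get_obs();print(o['position'],o['tcp_rot'],o['q'])"
cat > t.py <<'E'
import sys
from g import *
o=env.get_obs();Rt=Ro.from_euler('xyz',o['tcp_rot'],degrees=True).as_matrix()
Rs=np.eye(3);Rs[:2,:2]=R
Rc=Rs@np.c_[xc,[0,1,0],zc]            # cradle axes in world
C=Rs@np.array([.0294,.001,.0475])+np.r_[O,0]
tip=o['position']+Rt[:,2]*env.finger_overhang
print('tip in cradle mm',(Rc.T@(tip-C)*1e3).round(1)); A_=Rc.T@Rt
print('tool axes in cradle (cols)\n',A_.round(3)); print('F cradle',Rc.T@o['ft_force'],'t',o['clock'])
if len(sys.argv)>1:
    G=np.array(list(map(float,sys.argv[1:4])))/1e3
    print('units',(Rt.T@(C+Rc@G-tip)/.2).round(4))
E
python3 t.py -6 0 240 | tail -6
```

```text
clock: 17.2
position: [0.6527, -0.0392, 0.6214]
tcp_rot: [176.6, -20.6, 3.5]
ft_force: [-0.5, -0.2, -0.8]
opening: -0.0003
gripper_force: 0.0
clock: 18.2
position: [0.6419, -0.0207, 0.6503]
tcp_rot: [176.2, -23.4, 3.6]
ft_force: [0.8, 0.6, 0.4]
opening: -0.0002
gripper_force: 0.0
clock: 19.2
position: [0.6246, -0.0051, 0.6801]
tcp_rot: [175.8, -26.1, 3.9]
ft_force: [0.4, 0.4, 0.1]
opening: -0.0004
gripper_force: 0.0
[ 0.62461521 -0.00510702  0.68008166] [175.7885955  -26.10313597   3.85254876] [ -7.67360707  26.03515607  78.23131394 115.79328968   0.90091248
 169.66186791]
tool axes in cradle (cols)
 [[ 0.981  0.169 -0.097]
 [ 0.171 -0.985  0.012]
 [-0.094 -0.028 -0.995]]
F cradle [ 0.3987  0.4378 -0.0998] t 19.2
units [-1.6349  0.7882  1.628 ]
```

Tilt is now 5.6° from the can's axis, which gives about 7 mm clearance from the cross wire. Next I'll travel to a point above the cap, on the axis.

```bash

python3 -m inch '[{"grip":0,"tx":-0.14,"ty":0.07,"tz":0.1,"spin":0.05},{"grip":0,"tx":-0.28,"ty":0.14,"tz":0.2,"spin":0.1},{"grip":0,"tx":-0.42,"ty":0.21,"tz":0.3,"spin":0.15},{"grip":0,"tx":-0.56,"ty":0.28,"tz":0.4,"spin":0.2},{"grip":0,"tx":-0.7,"ty":0.35,"tz":0.5,"spin":0.25},{"grip":0,"tx":-0.85,"ty":0.4,"tz":0.6,"spin":0.3},{"grip":0,"tx":-1,"ty":0.45,"tz":0.7,"spin":0.345},{"grip":0,"tx":-1,"ty":0.45,"tz":0.7,"spin":0.345},{"grip":0,"tx":-1,"ty":0.45,"tz":0.7,"spin":0.345},{"grip":0,"tx":-1,"ty":0.45,"tz":0.7,"spin":0.345}]'
python3 t.py -6 0 240
```

```text
clock: 20.2
position: [0.5107, -0.1133, 0.4739]
tcp_rot: [-179.3, -26.5, -7.2]
ft_force: [0.1, 0.9, 0.2]
opening: -0.0003
gripper_force: 0.0
yaw -7.14515154279407 O [ 0.5868 -0.2104] res [[-0.0013 -0.0012]
 [ 0.     -0.0001]
 [ 0.0012  0.0028]
 [ 0.     -0.0015]]
tip in cradle mm [126.   86.  415.6]
tool axes in cradle (cols)
 [[ 0.995 -0.002 -0.096]
 [-0.001 -1.     0.011]
 [-0.096 -0.011 -0.995]]
F cradle [0.0668 0.9141 0.1672] t 20.2
units [-0.5721  0.441   0.9324]
```

```bash

python3 -m inch '[{"grip":0,"tx":-0.11,"ty":0.08,"tz":0.1,"spin":0},{"grip":0,"tx":-0.22,"ty":0.16,"tz":0.2,"spin":0},{"grip":0,"tx":-0.33,"ty":0.25,"tz":0.32,"spin":0},{"grip":0,"tx":-0.45,"ty":0.34,"tz":0.45,"spin":0},{"grip":0,"tx":-0.57,"ty":0.44,"tz":0.6,"spin":0},{"grip":0,"tx":-0.57,"ty":0.44,"tz":0.75,"spin":0},{"grip":0,"tx":-0.57,"ty":0.44,"tz":0.85,"spin":0},{"grip":0,"tx":-0.57,"ty":0.44,"tz":0.93,"spin":0},{"grip":0,"tx":-0.57,"ty":0.44,"tz":0.93,"spin":0},{"grip":0,"tx":-0.57,"ty":0.44,"tz":0.93,"spin":0}]'
python3 t.py -6 0 186 |tail -7
python3 - <<'E'
from h import *
a=optics.grab_frame('side')[90:250,240:400,::-1];b=optics.grab_frame('top')[:,:,::-1]
cv2.imwrite('pics/s4.png',cv2.resize(a,None,fx=3.7,fy=3.7,interpolation=cv2.INTER_CUBIC));cv2.imwrite('pics/t4.png',b)
E
```

```text
clock: 21.2
position: [0.4824, -0.1961, 0.256]
tcp_rot: [-179.4, -26.5, -7.1]
ft_force: [-0.2, -0.5, 1.2]
opening: -0.0002
gripper_force: 0.0
tip in cradle mm [ -4.5   0.3 240.3]
tool axes in cradle (cols)
 [[ 0.995 -0.    -0.096]
 [ 0.001 -1.     0.012]
 [-0.096 -0.012 -0.995]]
F cradle [ 0.51   -0.5183  1.0869] t 21.2
units [0.0187 0.0048 0.2708]
```

View pics/s4.png

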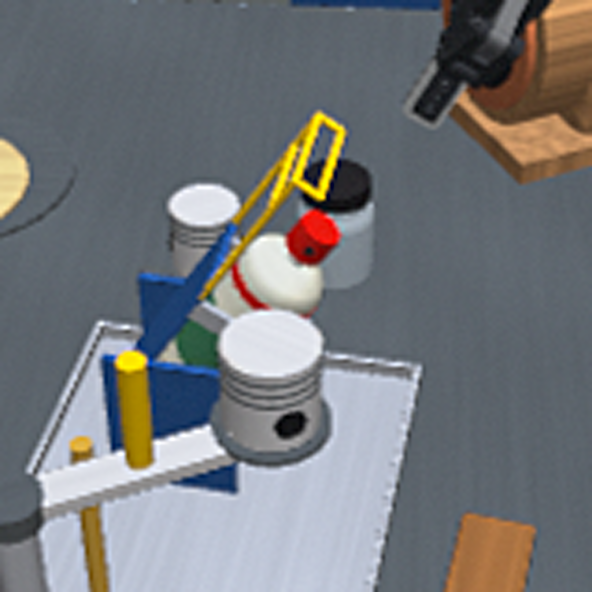

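The shut fingers hang tilted at crop (425,110), clear of the guard (front wire near (333,160)) and leaning along the can's axis. The arm rests against its pin. I'll check the tip against its projection.

```bash
python3 - <<'E' | tail -4
from g import *
o=env.get_obs();Rt=Ro.from_euler('xyz',o['tcp_rot'],degrees=True).as_matrix()
for dx in(-.011,.011):
    P=o['position']+Rt@np.array([dx,0.012,.008]) ; q=proj('side',P); print('tip side crop',(q-[240,90]+.4)*3.7)
    P=o['position']+Rt@np.array([dx,-0.012,.008]) ; q=proj('side',P); print('tip side crop',(q-[240,90]+.4)*3.7)
E
```

```text
tip side crop [411.3491 156.2972]
tip side crop [405.7743 179.4223]
tip side crop [377.6887 137.7599]
tip side crop [371.3632 160.588 ]
```

The tip appears about 14 px short of its prediction along the tool axis, so I'll check the top view.

```bash
python3 - <<'E' | tail -9
from g import *
o=env.get_obs();Rt=Ro.from_euler('xyz',o['tcp_rot'],degrees=True).as_matrix();print(o['position'],o['clock'])
b=cv2.imread('pics/t4.png')[180:290,330:470];c=cv2.imread('pics/s4.png')
b=cv2.resize(b,None,fx=5,fy=5,interpolation=cv2.INTER_CUBIC)
for z in(.008,-.02,-.05,-.1):
  P=o['position']+Rt@np.array([0,0,z]);q=(proj('top',P)-[330,180]+.4)*5;s=(proj('side',P)-[240,90]+.4)*3.7;print(z,q,s)
  cv2.circle(b,tuple(int(v) for v in q),4,(0,255,0),-1)
  if s[1]>0 and s[0]<590: cv2.circle(c,tuple(int(v) for v in s),4,(0,255,0),-1)
b=cv2.resize(b,(700*3//4,550*3//4));c=c[0:300,300:592];c=cv2.resize(c,None,fx=1,fy=1)
W=np.zeros((430,830,3),np.uint8);W[:412,:525]=b;W[:300,530:822]=c
cv2.imwrite('pics/chk.png',cv2.resize(W,(800,414)))
E
```

```text
yaw -7.14515154279407 O [ 0.5868 -0.2104] res [[-0.0013 -0.0012]
 [ 0.     -0.0001]
 [ 0.0012  0.0028]
 [ 0.     -0.0015]]
[ 0.4821 -0.1963  0.2563] 21.3
0.008 [338.9941 284.907 ] [391.6128 158.415 ]
-0.02 [349.1966 319.2716] [416.6222 121.6969]
-0.05 [361.0376 359.1548] [444.7343  80.4234]
-0.1 [383.2128 433.8465] [494.903    6.7671]
```

View pics/chk.png

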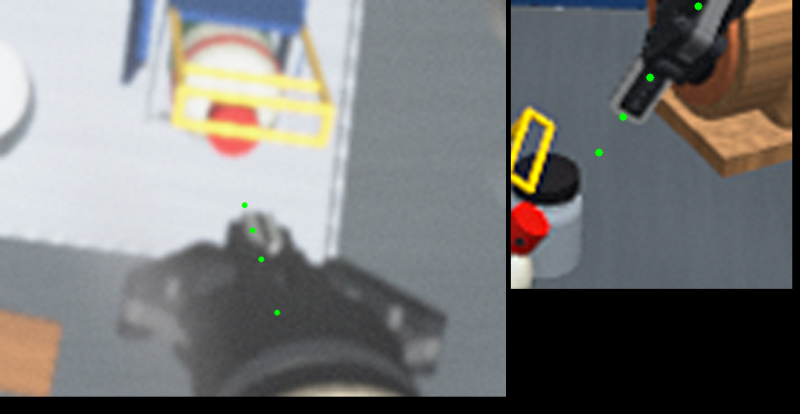

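The projected tool axis agrees with the picture in direction, but the visible fingertip ends near 20 mm behind the TCP. Before going under the guard, I'll take a closer look.

```bash
python3 - <<'E' | tail -3
from g import *
I=optics.grab_frame('side')[:,:,::-1];cv2.imwrite('pics/s5f.png',I)
o=env.get_obs();Rt=Ro.from_euler('xyz',o['tcp_rot'],degrees=True).as_matrix();print(o['position'],o['q'],o['clock'])
x0,y0,f=325,50,7
b=cv2.resize(I[y0:y0+85,x0:x0+110],None,fx=f,fy=f,interpolation=cv2.INTER_CUBIC)
for z in(.008,-.011,-.03,-.065,-.1,-.15):
  for x,cl in((-.038,(0,0,255)),(-.011,(0,255,0)),(.011,(0,255,0)),(.038,(0,0,255))):
    q=(proj('side',o['position']+Rt@np.array([x,0,z]))-[x0,y0]+.5)*f
    if min(q)>0: cv2.circle(b,tuple(int(v) for v in q),3,cl,-1)
cv2.imwrite('pics/z5.png',b)
E
```

```text
[ 0.0012  0.0028]
 [ 0.     -0.0015]]
[ 0.4819 -0.1963  0.2561] [-40.0827  -5.2164 -33.4021  39.4004  14.5889 149.7917] 21.35
```

View pics/z5.png

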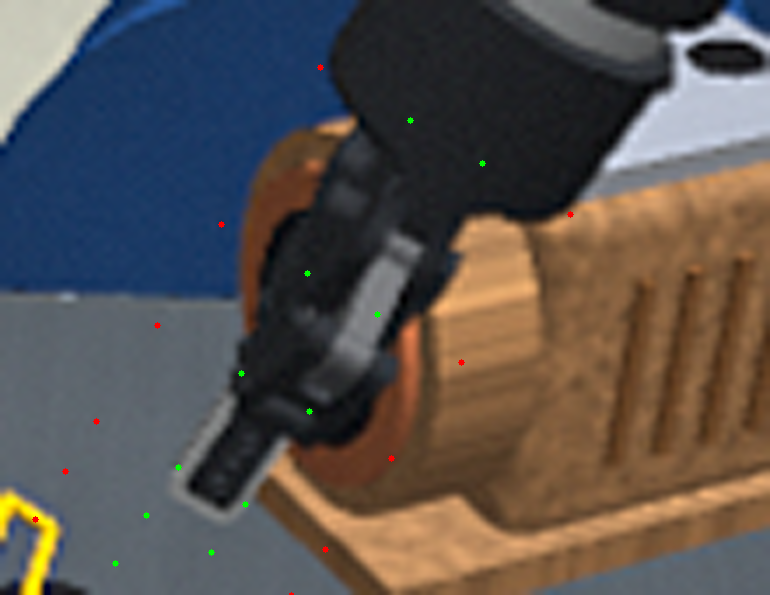

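The visible tip ends about 22–25 mm behind the TCP, with the narrow finger section 30–40 mm long and the wide body far behind it. I'll feel for contact and not rely on the tip offset, staying slightly toward the robot side of the axis.

```bash
python3 t.py -12 0 186 |tail -1
python3 -m inch '[{"grip":0,"tx":-0.03,"ty":0,"tz":0.03,"spin":0},{"grip":0,"tx":-0.03,"ty":0,"tz":0.07,"spin":0},{"grip":0,"tx":-0.02,"ty":0,"tz":0.11,"spin":0},{"grip":0,"tx":-0.02,"ty":0,"tz":0.15,"spin":0},{"grip":0,"tx":-0.015,"ty":0,"tz":0.19,"spin":0},{"grip":0,"tx":-0.012,"ty":0,"tz":0.23,"spin":0},{"grip":0,"tx":-0.012,"ty":0,"tz":0.265,"spin":0},{"grip":0,"tx":-0.012,"ty":0,"tz":0.265,"spin":0},{"grip":0,"tx":-0.012,"ty":0,"tz":0.265,"spin":0},{"grip":0,"tx":-0.012,"ty":0,"tz":0.265,"spin":0}]'
python3 t.py -12 0 170 |tail -6
python3 - <<'E'
from h import *
I=optics.grab_frame('side')[:,:,::-1];cv2.imwrite('pics/s6f.png',I)
cv2.imwrite('pics/z6.png',cv2.resize(I[95:180,280:390],None,fx=7,fy=7,interpolation=cv2.INTER_CUBIC))
E
```

```text
units [-0.0092  0.0034  0.2754]
clock: 22.35
position: [0.5025, -0.198, 0.2064]
tcp_rot: [-179.3, -26.4, -7.2]
ft_force: [0.2, -1.0, 0.2]
opening: 0.0001
gripper_force: 0.0
tool axes in cradle (cols)
 [[ 0.995 -0.001 -0.097]
 [-0.    -1.     0.011]
 [-0.097 -0.011 -0.995]]
F cradle [ 0.3988 -0.9341 -0.0219] t 22.35
units [0.017  0.0057 0.086 ]
```

View pics/z6.png

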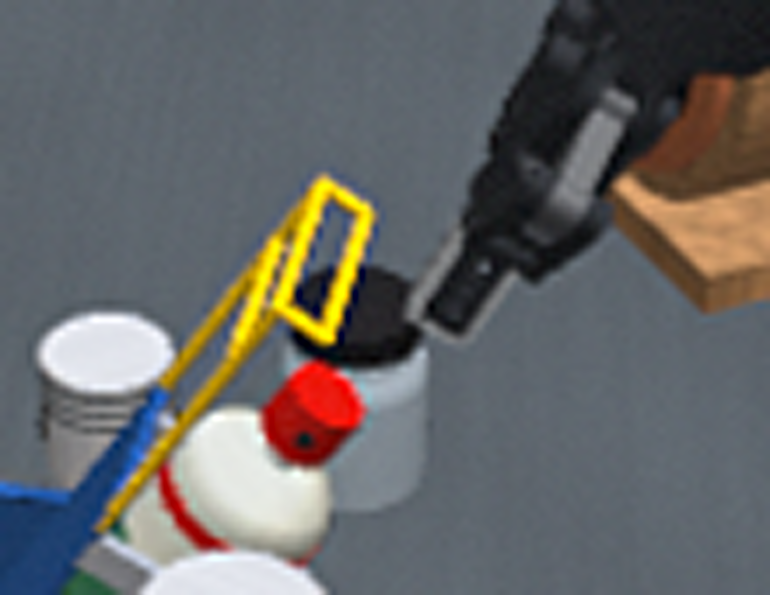

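The crop shows the cap top at (327,395) and the tip at (435,325). That puts the tip about 33 mm above the cap along its axis and about 14 mm toward the robot, well clear of the wire. Now I'll descend and feel for it.

```bash

python3 -m inch '[{"grip":0,"tx":0.007,"ty":0,"tz":0.02,"spin":0},{"grip":0,"tx":0.014,"ty":0.003,"tz":0.04,"spin":0},{"grip":0,"tx":0.02,"ty":0.006,"tz":0.06,"spin":0},{"grip":0,"tx":0.028,"ty":0.006,"tz":0.08,"spin":0},{"grip":0,"tx":0.035,"ty":0.006,"tz":0.1,"spin":0},{"grip":0,"tx":0.035,"ty":0.006,"tz":0.11,"spin":0},{"grip":0,"tx":0.035,"ty":0.006,"tz":0.12,"spin":0},{"grip":0,"tx":0.035,"ty":0.006,"tz":0.12,"spin":0},{"grip":0,"tx":0.035,"ty":0.006,"tz":0.12,"spin":0},{"grip":0,"tx":0.035,"ty":0.006,"tz":0.12,"spin":0}]'
python3 t.py |tail -5
python3 - <<'E'
from h import *
I=optics.grab_frame('side')[:,:,::-1];cv2.imwrite('pics/s7f.png',I)
cv2.imwrite('pics/z7.png',cv2.resize(I[95:180,280:390],None,fx=7,fy=7,interpolation=cv2.INTER_CUBIC))
E
```

```text
clock: 23.4
position: [0.5191, -0.201, 0.1878]
tcp_rot: [-179.3, -26.4, -7.2]
ft_force: [0.2, -0.4, -0.8]
opening: -0.0004
gripper_force: 0.0
tool axes in cradle (cols)
 [[ 0.995 -0.001 -0.097]
 [-0.    -1.     0.012]
 [-0.097 -0.011 -0.995]]
F cradle [-0.2194 -0.3996 -0.8344] t 23.4
```

View pics/z7.png

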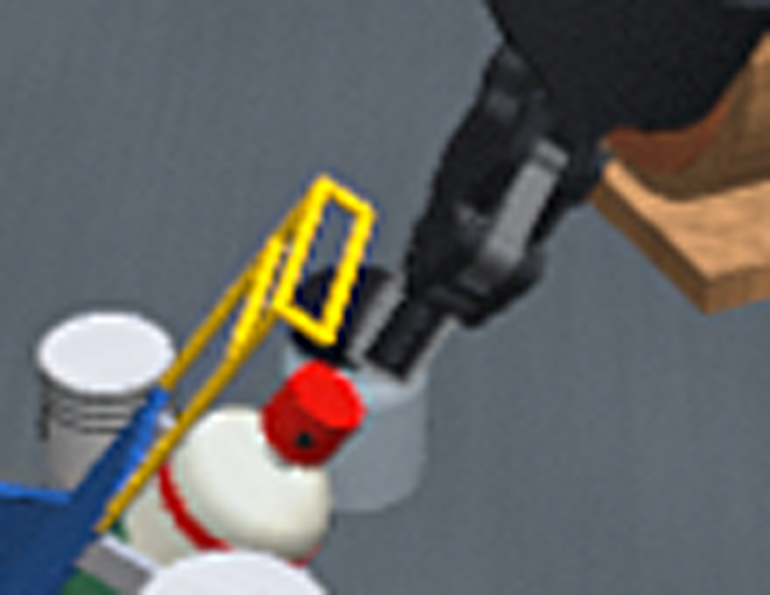

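The tip is at crop (378,368), about 14 mm above the cap and about 8 mm toward the robot, with the wire clear. From here I go by feel.

```bash

python3 -m inch '[{"grip":0,"tx":0.002,"ty":0,"tz":0.01,"spin":0},{"grip":0,"tx":0.004,"ty":0,"tz":0.02,"spin":0},{"grip":0,"tx":0.004,"ty":0,"tz":0.03,"spin":0},{"grip":0,"tx":0.004,"ty":0,"tz":0.04,"spin":0},{"grip":0,"tx":0.004,"ty":0,"tz":0.05,"spin":0},{"grip":0,"tx":0.004,"ty":0,"tz":0.05,"spin":0},{"grip":0,"tx":0.004,"ty":0,"tz":0.05,"spin":0},{"grip":0,"tx":0.004,"ty":0,"tz":0.05,"spin":0},{"grip":0,"tx":0.004,"ty":0,"tz":0.05,"spin":0},{"grip":0,"tx":0.004,"ty":0,"tz":0.05,"spin":0}]'
python3 t.py |tail -5
```

```text
clock: 24.45
position: [0.5243, -0.2015, 0.1791]
tcp_rot: [-179.3, -26.4, -7.2]
ft_force: [-0.5, -0.1, -0.9]
opening: 0.0001
gripper_force: 0.0
tool axes in cradle (cols)
 [[ 0.995 -0.001 -0.097]
 [-0.    -1.     0.012]
 [-0.097 -0.011 -0.995]]
F cradle [-0.8962 -0.1144 -0.4742] t 24.45
```

```bash

python3 -m inch '[{"grip":0,"tx":0,"ty":0,"tz":0.005,"spin":0},{"grip":0,"tx":0.001,"ty":0,"tz":0.01,"spin":0},{"grip":0,"tx":0.002,"ty":0,"tz":0.015,"spin":0},{"grip":0,"tx":0.002,"ty":0,"tz":0.02,"spin":0},{"grip":0,"tx":0.002,"ty":0,"tz":0.02,"spin":0},{"grip":0,"tx":0.002,"ty":0,"tz":0.02,"spin":0},{"grip":0,"tx":0.002,"ty":0,"tz":0.02,"spin":0},{"grip":0,"tx":0.002,"ty":0,"tz":0.02,"spin":0},{"grip":0,"tx":0.002,"ty":0,"tz":0.02,"spin":0},{"grip":0,"tx":0.002,"ty":0,"tz":0.02,"spin":0}]'
python3 t.py |tail -6
```

```text
clock: 25.45
position: [0.5264, -0.2017, 0.1757]
tcp_rot: [-179.3, -26.4, -7.2]
ft_force: [0.6, 1.0, 0.4]
opening: -0.0005
gripper_force: 0.0
tip in cradle mm [ -9.5   0.3 148.7]
tool axes in cradle (cols)
 [[ 0.995 -0.001 -0.097]
 [-0.    -1.     0.012]
 [-0.097 -0.012 -0.995]]
F cradle [0.5943 1.0719 0.1474] t 25.45
```

```bash

python3 -m inch '[{"grip":0,"tx":0,"ty":0,"tz":0.005,"spin":0},{"grip":0,"tx":0.001,"ty":0,"tz":0.01,"spin":0},{"grip":0,"tx":0.002,"ty":0,"tz":0.015,"spin":0},{"grip":0,"tx":0.002,"ty":0,"tz":0.015,"spin":0},{"grip":0,"tx":0.002,"ty":0,"tz":0.015,"spin":0},{"grip":0,"tx":0.002,"ty":0,"tz":0.015,"spin":0},{"grip":0,"tx":0.002,"ty":0,"tz":0.015,"spin":0},{"grip":0,"tx":0.002,"ty":0,"tz":0.015,"spin":0},{"grip":0,"tx":0.002,"ty":0,"tz":0.015,"spin":0},{"grip":0,"tx":0.002,"ty":0,"tz":0.015,"spin":0}]'
python3 t.py |tail -6
```

```text
clock: 26.45
position: [0.5281, -0.2019, 0.1732]
tcp_rot: [-179.3, -26.4, -7.2]
ft_force: [-0.3, -0.4, 0.3]
opening: -0.0002
gripper_force: 0.0
tip in cradle mm [ -9.4   0.3 145.6]
tool axes in cradle (cols)
 [[ 0.995 -0.001 -0.097]
 [-0.    -1.     0.012]
 [-0.097 -0.012 -0.995]]
F cradle [-0.1108 -0.4611  0.3654] t 26.45
```

```bash

python3 -m inch '[{"grip":0,"tx":0,"ty":0,"tz":0.005,"spin":0},{"grip":0,"tx":0.001,"ty":0,"tz":0.01,"spin":0},{"grip":0,"tx":0.002,"ty":0,"tz":0.015,"spin":0},{"grip":0,"tx":0.002,"ty":0,"tz":0.02,"spin":0},{"grip":0,"tx":0.002,"ty":0,"tz":0.02,"spin":0},{"grip":0,"tx":0.002,"ty":0,"tz":0.02,"spin":0},{"grip":0,"tx":0.002,"ty":0,"tz":0.02,"spin":0},{"grip":0,"tx":0.002,"ty":0,"tz":0.02,"spin":0},{"grip":0,"tx":0.002,"ty":0,"tz":0.02,"spin":0},{"grip":0,"tx":0.002,"ty":0,"tz":0.02,"spin":0}]'
python3 t.py |tail -6
python3 - <<'E'
from h import *
I=optics.grab_frame('side')[:,:,::-1];cv2.imwrite('pics/s8f.png',I)
def red(I):
    H=cv2.cvtColor(I,cv2.COLOR_BGR2HSV);k=cv2.inRange(H,(0,180,120),(6,255,255))[140:165,312:340];m=cv2.moments(k,True);return m['m00'],m['m10']/m['m00'],m['m01']/m['m00']
for f in('s6f','s7f','s8f'):print(red(cv2.imread(f'pics/{f}.png')))
E
```

```text
clock: 27.45
position: [0.5302, -0.2021, 0.1699]
tcp_rot: [-179.3, -26.4, -7.2]
ft_force: [-4.3, 0.1, 6.1]
opening: 0.0003
gripper_force: 3.3
tip in cradle mm [ -9.3   0.3 141.7]
tool axes in cradle (cols)
 [[ 0.995 -0.001 -0.097]
 [-0.    -1.     0.011]
 [-0.097 -0.011 -0.995]]
F cradle [-0.4291 -0.4812  7.4454] t 27.45
(117.0, 11.88888888888889, 12.811965811965813)
(116.0, 11.922413793103448, 12.836206896551724)
(86.0, 9.720930232558139, 14.430232558139535)
```

Contact: 7.4 N purely along the axis, so the cap is about 3 mm down. I'll press 3 mm more and hold.

```bash

python3 -m inch '[{"grip":0,"tx":0,"ty":0,"tz":0.005,"spin":0},{"grip":0,"tx":0.001,"ty":0,"tz":0.01,"spin":0},{"grip":0,"tx":0.002,"ty":0,"tz":0.015,"spin":0},{"grip":0,"tx":0.002,"ty":0,"tz":0.015,"spin":0},{"grip":0,"tx":0.002,"ty":0,"tz":0.015,"spin":0},{"grip":0,"tx":0.002,"ty":0,"tz":0.015,"spin":0},{"grip":0,"tx":0.002,"ty":0,"tz":0.015,"spin":0},{"grip":0,"tx":0.002,"ty":0,"tz":0.015,"spin":0},{"grip":0,"tx":0.002,"ty":0,"tz":0.015,"spin":0},{"grip":0,"tx":0.002,"ty":0,"tz":0.015,"spin":0}]'
python3 t.py |tail -6
```

```text
clock: 28.5
position: [0.5317, -0.2023, 0.1674]
tcp_rot: [-179.3, -26.4, -7.2]
ft_force: [-5.6, 1.0, 6.7]
opening: 0.0
gripper_force: 4.6
tip in cradle mm [ -9.3   0.3 138.7]
tool axes in cradle (cols)
 [[ 0.995 -0.001 -0.097]
 [-0.    -1.     0.011]
 [-0.097 -0.011 -0.995]]
F cradle [-1.2443  0.3156  8.7264] t 28.5
```

```bash
python3 - <<'E' | tail -2
from g import *
f=[]
for _ in range(10):
    optics.grab_frame('side');f.append(env.get_obs()['ft_force'])
n=np.r_[R@zc[:2],zc[2]]
f=np.array(f)@n;print(f.round(1),f.mean(),env.get_obs()['clock'])
E
```

```text
[ 0.     -0.0015]]
[9.  9.7 9.6 9.3 8.9 9.4 8.7 9.4 9.3 8.8] 9.223379722578255 29.0
```

```bash

python3 -m inch '[{"grip":0,"tx":0,"ty":0,"tz":0.003,"spin":0},{"grip":0,"tx":0.001,"ty":0,"tz":0.006,"spin":0},{"grip":0,"tx":0.001,"ty":0,"tz":0.006,"spin":0},{"grip":0,"tx":0.001,"ty":0,"tz":0.006,"spin":0},{"grip":0,"tx":0.001,"ty":0,"tz":0.006,"spin":0},{"grip":0,"tx":0.001,"ty":0,"tz":0.006,"spin":0},{"grip":0,"tx":0.001,"ty":0,"tz":0.006,"spin":0},{"grip":0,"tx":0.001,"ty":0,"tz":0.006,"spin":0},{"grip":0,"tx":0.001,"ty":0,"tz":0.006,"spin":0},{"grip":0,"tx":0.001,"ty":0,"tz":0.006,"spin":0}]'
python3 - <<'E' | tail -1
from g import *
f=[]
for _ in range(10):
    optics.grab_frame('side');f.append(env.get_obs()['ft_force'])
n=np.r_[R@zc[:2],zc[2]]
f=np.array(f)@n;print(f.round(1),f.mean(),env.get_obs()['clock'],env.get_obs()['position'])
E
```

```text
clock: 30.0
position: [0.5324, -0.2025, 0.1664]
tcp_rot: [-179.3, -26.4, -7.2]
ft_force: [-6.6, 0.5, 7.6]
opening: 0.0001
gripper_force: 5.1
[10.5 10.4 10.6  9.8 10.3 10.   9.5  9.7 10.4 10.6] 10.166639086542745 30.5 [ 0.5324 -0.2024  0.1664]
```

The mean is 10.2 N, so the cap is about 6 mm of 7 down, and it has been held for over 1 s. I'll retract along the axis.

```bash

python3 -m inch '[{"grip":0,"tx":-0.003,"ty":0,"tz":-0.03,"spin":0},{"grip":0,"tx":-0.01,"ty":0,"tz":-0.07,"spin":0},{"grip":0,"tx":-0.02,"ty":0,"tz":-0.15,"spin":0},{"grip":0,"tx":-0.04,"ty":0,"tz":-0.25,"spin":0},{"grip":0,"tx":-0.06,"ty":0,"tz":-0.4,"spin":0},{"grip":0,"tx":-0.1,"ty":0,"tz":-0.55,"spin":0},{"grip":0,"tx":-0.15,"ty":0,"tz":-0.7,"spin":0},{"grip":0,"tx":-0.15,"ty":0,"tz":-0.75,"spin":0},{"grip":0,"tx":-0.15,"ty":0,"tz":-0.75,"spin":0},{"grip":0,"tx":-0.15,"ty":0,"tz":-0.75,"spin":0}]'
python3 - <<'E' | tail -8
from g import *
I=optics.grab_frame('side')[:,:,::-1];cv2.imwrite('pics/s9f.png',I);T=optics.grab_frame('top')[:,:,::-1];cv2.imwrite('pics/t9f.png',T)
def red(I):
    H=cv2.cvtColor(I,cv2.COLOR_BGR2HSV);k=cv2.inRange(H,(0,180,120),(6,255,255))[140:165,312:340];m=cv2.moments(k,True);return m['m00'],m['m10']/m['m00'],m['m01']/m['m00']
for f in('s6f','s9f'):print(red(cv2.imread(f'pics/{f}.png')))
print('change in arm/cap/bystander px side',(cv2.absdiff(cv2.imread('pics/s6f.png'),I).max(2)[165:300,200:330]>60).sum(), 'jar/spare',(cv2.absdiff(cv2.imread('pics/s0.png') if 0 else cv2.imread('pics/side0.png'),I).max(2)[140:175,280:345]>60).sum())
print(env.get_obs()['position'],env.get_obs()['ft_force'],env.get_obs()['clock'])
E
```

```text
clock: 31.5
position: [0.4398, -0.1925, 0.2866]
tcp_rot: [-179.3, -26.4, -7.2]
ft_force: [0.4, -1.0, -0.9]
opening: 0.0002
gripper_force: 0.0
yaw -7.14515154279407 O [ 0.5868 -0.2104] res [[-0.0013 -0.0012]
 [ 0.     -0.0001]
 [ 0.0012  0.0028]
 [ 0.     -0.0015]]
(117.0, 11.88888888888889, 12.811965811965813)
(115.0, 11.965217391304348, 12.852173913043478)
change in arm/cap/bystander px side 0 jar/spare 15
[ 0.4396 -0.1921  0.2859] [-0.2266  0.2592  0.6357] 31.6
```

The cap is back at its original pixel position and the arm region of the picture is unchanged. The robot is in free space, so I'm handing the job in.

```bash
python3 -c "
from bench import env;print(env.sign_off())"
```

```text
the job is handed in; nothing more can be done
None
```

I handed the job in at about 32 s of the 48 s, with no verdict returned: the arm rests at its stop, and the cap was held about 6 mm down (estimated from about 10 N) for over 1 s, then sprang back up.

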